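# Feel the baffle gap of a speaker box with a taper gauge

## Robot

A 6-joint arm with a two-finger parallel gripper is mounted at the origin on the work surface. World frame = base frame: x ahead of the robot, y to its left, z up, the work surface at z = 0. Lengths are in mm, angles in rad, forces in N, time in s.
With the tool pointing down it reaches from about 350 to 875 mm from the base axis. Payload 4.2 kg.
Tool frame: the origin (TCP) lies on the mounting face of the last link; the fingertips stand 173 mm ahead of it and the grasp point (between the pads) lies grip_point_offset ahead of it (grip_point_offset is the distance from the TCP to the grasp point, in mm); z points along the fingers, y is the line along which they close (so a half turn about z gives the same grasp; the last joint's range is limited). The gripper opens to 85 mm and grips with 20 to 120 N. Pads are 22 mm wide; open, the fingers measure 114 mm over their backs; the gripper's body (76 mm by 85 mm) begins 54 mm behind the grasp point. The pads swing forward as they close: fully open they stand 13 mm farther back than shut.
Start: joints at [1.438, 0.385, 0.008, 0, -1.194, -0.259], TCP at [238.625, 577.632, 404.712] pointing down, gripper open.
Joint ranges: [-3.14, 3.14], [-1.21, 2.06], [-1.07, 1.41], [-3.16, 2.05], [-2.99, -0.16], [-3.1, 3.1]. Speed limits (rad/s): [2.79, 2.79, 3.14, 3.14, 3.14, 3.14].

## Interface

Orientations are given as a unit quaternion [x, y, z, w].
In Python, from bench import read_state, get_image, job_done, recognise, place_of, grip_point_offset gives the robot as it stands. The module is installed in compiled form; this text tells all that it offers.
- The arm moves only by the tool carry_out, never from a script. Its arguments are lists of equal length, an entry for each row: "slide": the shift along the tool's x, y, z in m, a list of three; "roll": the turn about the tool's z in degrees; "claw": the finger opening in m, from 0 to 0.0854. A call has 1 to 8 rows; each row is the pose to reach, as a shift and turn from the pose commanded when the call began, along the tool's axes at that moment; what a row does not reach only later rows make up. A row lasts 1/8 s, in which the tool goes at most 62.5 mm and 10.7 degrees, less where a joint would pass 70% of its speed; a pose out of reach is approached as far as the arm can. A call with a gripper value outside its range is refused whole. The fingers move at their own pace and stop on an object; the grip force is fixed at half the most. Time passes only in rows, so rows that repeat a pose let the fingers close. It gives the time, the measured TCP pose, the force, the opening and the grip force at its end, in the units of the state.
- read_state(): the state, without advancing time (a new reading comes with each control period).
- get_image(name): name is "side" or "top" or "wrist"; returns a dict with "img" (384x512x3 uint8, red, green, blue), "z_map" (384x512 float32, mm along the optical axis (not along the pixel's ray), 0 where there is no reading), "mtx" (3x3 intrinsics, pixels), "world_from_camera" (4x4, takes a point from camera to world coordinates); the wrist camera has in their place "T_tool_cam" (4x4, takes a point from camera to tool coordinates, whose origin is the TCP and whose axes are the flange's). Camera axes: x right, y up, looking along -z (the intrinsics and any distortion apply to the point x, -y, -z); pixel columns grow to the right and rows downward; lengths in mm; the calibration is good to about 2 mm. A picture is of the moment at which its call begins: read the wrist's pose just before it.
- job_done(): hands the job in; it is judged then, once.
Trained networks look in a picture, given as the dict that the camera call returned (one of the last four; its "shot" number tells which), for a name from the list of things; names that differ only in an ending like _2 or _b are one class to them, and where a whole thing is asked for, a point or a joint stands for the part that bears it (a point fixed in the world has none). Each returns a list of dicts, best first, with "conf" (0 to 1); they miss things now and then, are a little off and sometimes report something else, mostly with a low value. They report only what shows in the picture. A call takes as long as a camera call.
- recognise(picture, thing): "at" ([column, row] in pixels, amid what is visible of it).
- place_of(picture, thing): "at" ([column, row] in pixels: a listed point, or the origin of a listed thing).
The state is a dict: "clock": time; "joints": joint angles; "joint_vel": joint speeds; "joint_efforts": joint torques, N m; "position": TCP position; "ee_rot": TCP orientation; "contact_force": force on the tool from outside, world axes, zero at the start; "wrist_torque": the same for the moment, N m; "gripper_width": finger opening in mm; "grasp_force": force on a finger pad.
Only numpy, scipy, OpenCV 4.12 (cv2) and the standard library are available. Lean on these libraries where they do the work, as an engineer would, in place of code of your own. Each camera call takes 0.05 s, during which the arm holds its last target. There are 200 camera calls.

## Task

Draw the steel taper gauge out of the bench rack and slide its thin end straight down into the narrow gap between the near wall of the speaker box and its baffle, about halfway along the gap, until it drags snugly on both sides, without jamming it or shoving the baffle out of its place. Finish still holding the gauge upright at that depth, so that I can read the gap off the blade: do not let go. Leave the chisel, hammer, tub and ring where they are.

Things in the scene. Friction and masses are not known exactly. Their poses are not given: they have to be found in the camera images.
- gauge: Steel taper gauge, 0.11 to 0.22 kg, black grip with a yellow band. Origin: middle of the grip's flat underside, where the blade begins; z up from blade to grip, x across the blade's thickness, y along its width. Grip 18 mm (x) by 28 mm (y), z = 0 to 42 mm. Blade 24 mm wide (y), z = 0 down to -100 mm. At the start it hangs upright in a slot of the rack, its grip resting on the board.
- gauge_tip (a point): Centre of the blade's thin lower end, 100 mm below the gauge's origin; axes as the gauge's. The blade is 2 mm thick here and 12 mm thick at the grip, both faces tapering evenly (0.1 mm of thickness per mm of length).
- rack: Fixed wooden bench rack: a board 70 mm (x) by 200 mm (y), its top 128 mm above the bench, on two end legs. Origin on the bench under its centre, y along the row. Two through slots, 14 mm (x) by 26 mm (y), at y = +50 and -50 mm: one holds the gauge, the other the chisel, blades down. The gauge's axes start parallel to the rack's.
- box: Plywood speaker box on its back, open side up, fixed to the bench: 340 mm (x) by 300 mm (y), 130 mm high, walls 18 mm. Origin on the bench under its centre; -x is the near wall's side, +x the side with the 64 mm wide port slot and a bar clamp over it, rising 50 mm above the rim. Inside painted black; floor 112 mm below the rim.
- near_wall: The box's near wall (its -x wall), 18 mm plywood, 300 mm long. Origin: middle of its inner face, level with the rim (130 mm above the bench); axes parallel to the box's, so the gap lies at x = 0 to x = gap width, and runs along y. Its inner top edge is chamfered 4 mm.
- baffle: Brown 18 mm MDF panel, 235 mm (x) by 260 mm (y), with a 170 mm round hole and a pale lipping at the gap, flush with the rim. Origin: middle of its gap edge, at the top; axes as the box's; edge chamfered 4 mm. The gap to the near wall is parallel, 5 to 8.5 mm wide (differs each time), open below. The baffle is held by friction only: about 8 N along x shoves it.
- chisel: Bystander: chisel with a red round handle (30 mm across, 64 mm tall) standing in the other slot of the rack. Origin: centre of the collar's underside.
- hammer: Bystander: hammer lying on the bench beyond the rack, 280 mm long, along its x. Origin on the bench under its middle.
- tub: Bystander: clear plastic tub of wooden plugs, 90 mm across, 65 mm high. Origin: centre of its underside.
- ring: Bystander: flat plywood ring, 190 mm across, 18 mm high, lying on the bench. Origin: centre of its underside.

How it is judged:
By the outcome, as a careful person would: the job done as asked, in the order asked, and still so for the second after the job is handed in, while the arm keeps its last pose, push and grip.
It also fails if it takes over 51 s, if anything falls off the work surface, if the arm or the gripper's body presses on something with over 40 N, if the wrist force passes 120 N, or if a joint passes its speed limit or range.

## Working session

There is one attempt and no reset: what is moved stays moved. The work goes in short steps, Python scripts to look and compute and a tool call to move; the robot and the scene stay as the last step left them, time stands still between calls to the robot, and variables do not carry over. Pictures are saved under pics/ and viewed, at most 10 in all, crops included, and the job is handed in when it is done.

Besides the shell and the picture viewer there is one more tool, called after "Call:" by a JSON object that holds its "method" and its "body", one argument or row to a line. carry_out: Moves the arm, as the interface text tells. Its arguments: {"type":"object","properties":{"slide":{"type":"array"},"roll":{"type":"array"},"claw":{"type":"array"}},"required":["slide","roll","claw"]}

```bash
mkdir -p pics; ls
cat > h.py <<'E'
import numpy as np, cv2
from bench import *
from scipy.spatial.transform import Rotation as R
def camT(p,st=None):
    if 'world_from_camera' in p: return np.array(p['world_from_camera'])
    T=np.eye(4); T[:3,:3]=R.from_quat(st['ee_rot']).as_matrix(); T[:3,3]=st['position']
    return T@np.array(p['T_tool_cam'])
def ray(p,uv,st=None):
    T=camT(p,st); K=np.array(p['mtx']); d=np.linalg.inv(K)@[uv[0],uv[1],1.]
    return T[:3,3], T[:3,:3]@(d*[1,-1,-1])
def atz(p,uv,z,st=None):
    o,d=ray(p,uv,st); return o+d*(z-o[2])/d[2]
def dep(p,uv,st=None):
    u,v=int(round(uv[0])),int(round(uv[1])); z=np.median(p['z_map'][v-1:v+2,u-1:u+2]); o,d=ray(p,uv,st); return o+d*z
def cloud(p,st=None):
    K=np.array(p['mtx']);T=camT(p,st);v,u=np.mgrid[:384,:512]
    d=np.stack([u,v,np.ones_like(u)],-1)@np.linalg.inv(K).T*[1,-1,-1]
    return (d*p['z_map'][...,None])@T[:3,:3].T+T[:3,3]
def save(p,n): cv2.imwrite('pics/'+n+'.png',p['img'][...,::-1])
E
python3 - <<'E'
from h import *
np.set_printoptions(precision=1,suppress=True)
s=read_state();print(s, grip_point_offset)
for c in['top','side']:
    p=get_image(c);save(p,c+'1');print(p.keys(),p['mtx'],camT(p)[:3,3])
    for n in['gauge','chisel','rack','box','near_wall','baffle']:
        print(c,n,[(np.round(r['at'],1),round(r['conf'],2),dep(p,r['at'])) for r in place_of(p,n)[:2]],[(np.round(r['at'],1),round(r['conf'],2),dep(p,r['at'])) for r in recognise(p,n)[:2]])
a=cv2.imread('pics/top1.png');b=cv2.imread('pics/side1.png')
E
```

```text
pics
{'clock': 0.0, 'joints': array([ 1.4,  0.4,  0. , -0. , -1.2, -0.3]), 'joint_vel': array([-0.,  0.,  0., -0., -0.,  0.]), 'joint_efforts': array([  0. , -39.2,  18.8,   4.2,  -0. ,  -0. ]), 'position': array([238.5, 577.5, 403.6]), 'ee_rot': array([ 1. , -0.2, -0. ,  0. ]), 'contact_force': array([ 0.6, -0.6, -0.5]), 'wrist_torque': array([ 0.,  0., -0.]), 'grasp_force': 0.0, 'gripper_width': 85.40281369079186} 154.70000000000002
dict_keys(['img', 'z_map', 'mtx', 'world_from_camera', 'shot']) [[431.8   0.  256.5]
 [  0.  431.8 194.6]
 [  0.    0.    1. ]] [ 295.8  -88.9 1374.3]
top gauge [(array([142.2, 215.5]), 0.64, array([456. , 272. , 131.5])), (array([280.4, 182.2]), 0.48, array([ 567.8, -129.6,  114.3]))] []
top chisel [] [(array([107.2, 209.6]), 0.72, array([464.7, 359.5, 176.2]))]
top rack [(array([137.4, 219. ]), 0.85, array([445.8, 286.2, 128.2]))] [(array([131.2, 214.5]), 0.88, array([458.5, 305.1, 129.4]))]
top box [(array([278.3, 144.2]), 0.88, array([ 714.6, -123.8,   19.9]))] [(array([282.1, 134.4]), 0.92, array([ 748.2, -135.7,   19.7]))]
top near_wall [(array([2
[... 599 characters left out ...]
68.3, -128.2,  130.1])), (array([208.6, 332.4]), 0.53, array([458. , 380.9, 132.3]))] [(array([204.5, 326.3]), 0.58, array([464.5, 382.6, 160.8]))]
side rack [(array([220.6, 329.3]), 0.97, array([437.3, 364.1, 128.7]))] [(array([215.8, 317.3]), 0.87, array([458.3, 341.6, 127.4]))]
side box [(array([208.5, 179.4]), 0.93, array([639.5, -29.3, 129.4]))] [(array([198.7, 164.4]), 0.92, array([ 743.2, -168. ,   18.9]))]
side near_wall [] [(array([251.3, 179.9]), 0.98, array([ 539.6, -103.9,   88.8]))]
side baffle [(array([246.4, 162.2]), 0.73, array([ 564.5, -130.3,  128.1])), (array([285.4, 245.9]), 0.55, array([386.8,  38.9,  24.7]))] [(array([211.2, 171.8]), 0.75, array([643.4, -57.3, 131.1]))]
```

View pics/top1.png

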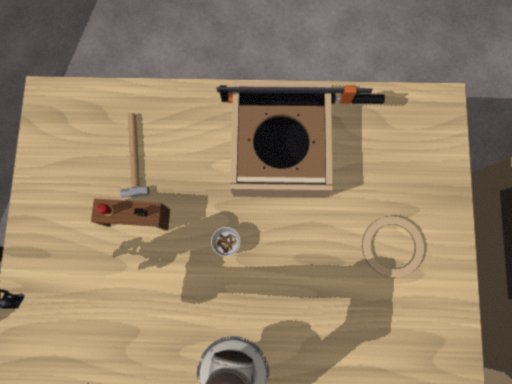

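View pics/side1.png

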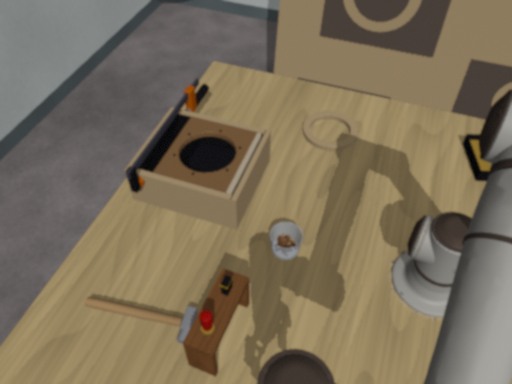

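The top view shows the rack at left (gauge grip at about [141,211], chisel [105,209]), with the hammer beyond it. The box is at [280,140] with its gap along row ~183, and the tub is at [226,241]. The side view agrees: gauge [227,284], gap near [246,162]. Next I'll measure the rack, box yaw and gap position from the depth maps.

Run:
```python
from h import *
np.set_printoptions(precision=2,suppress=True)
s=read_state();M=R.from_quat(s['ee_rot']).as_matrix();print(M,s['position'])
for c in['top','side']:
    p=get_image(c);P=cloud(p);z=P[...,2];ok=p['z_map']>0
    m=ok&(abs(z-128)<4)&(P[...,1]>170)&(P[...,0]>380)&(P[...,0]<540)
    r=cv2.minAreaRect(P[m][:,:2].astype(np.float32));print(c,'rack',m.sum(),r)
    m=ok&(abs(z-130)<5)&(P[...,1]<60)&(P[...,1]>-320)&(P[...,0]>500)&(P[...,0]<900)
    r=cv2.minAreaRect(P[m][:,:2].astype(np.float32));print(c,'box',m.sum(),r)
    m=ok&(z>150)&(z<180)&(P[...,1]>240)&(P[...,1]<330)&(P[...,0]>400)&(P[...,0]<520)
    print('gauge',m.sum(),np.median(P[m],0),P[m].min(0),P[m].max(0))
    m=ok&(z>178)&(z<205)&(P[...,1]>330)&(P[...,1]<430)&(P[...,0]>400)&(P[...,0]<520)
    print('chisel',m.sum(),np.median(P[m],0))
p=get_image('wrist');print(p['T_tool_cam'],p['mtx'])
```

```text
[[ 0.92 -0.38 -0.  ]
 [-0.38 -0.92 -0.  ]
 [-0.    0.   -1.  ]] [238.62 577.64 404.69]
top rack 1222 ((466.36956787109375, 323.1915588378906), (201.34072875976562, 70.79670715332031), 87.56088256835938)
top box 6252 ((714.1697387695312, -131.4955596923828), (342.5930480957031, 375.0477600097656), 0.48110660910606384)
gauge 82 [463.95 270.28 169.19] [455.21 257.7  150.59] [473.24 287.09 175.23]
chisel 84 [467.38 369.75 189.35]
side rack 2072 ((463.253173828125, 319.48828125), (202.30348205566406, 71.45962524414062), 87.71826171875)
side box 4935 ((710.288330078125, -131.36337280273438), (342.9095764160156, 377.1581726074219), 0.7026735544204712)
gauge 144 [459.57 274.1  169.09] [451.72 255.52 150.21] [471.2  284.94 173.88]
chisel 151 [463.33 372.91 189.91]
[[-0.    0.95  0.31 80.1 ]
 [ 1.    0.   -0.   -0.67]
 [-0.    0.31 -0.95 30.55]
 [ 0.    0.    0.    1.  ]] [[338.36   0.   252.86]
 [  0.   338.36 194.4 ]
 [  0.     0.     1.  ]]
```

Call:
{"method": "carry_out", "body": {
  "slide": [
    [0.04,0.025,0],
    [0.08,0.05,0],
    [0.125,0.075,0],
    [0.17,0.1,0],
    [0.215,0.13,0],
    [0.26,0.155,0],
    [0.3,0.18,0],
    [0.325,0.197,0]
  ],
  "roll": [9,18,27,36,45,54,63,69.8],
  "claw": [0.0854,0.0854,0.0854,0.0854,0.0854,0.0854,0.0854,0.0854]
}}

```text
clock: 2.45
position: [464.7, 269.7, 404.9]
ee_rot: [-0.691, 0.723, -0.0, 0.0]
contact_force: [0.1, -0.7, -0.8]
gripper_width: 85.5
grasp_force: 0.0
```

Call:
{"method": "carry_out", "body": {
  "slide": [
    [0,0,0],
    [0,0,0]
  ],
  "roll": [0,0],
  "claw": [0.0854,0.0854]
}}

```text
clock: 2.7
position: [463.7, 271.7, 404.8]
ee_rot: [-0.693, 0.721, 0.0, 0.0]
contact_force: [-0.1, -0.2, 0.2]
gripper_width: 85.2
grasp_force: 0.0
```

Run:
```python
from h import *
np.set_printoptions(precision=2,suppress=True)
s=read_state();M=R.from_quat(s['ee_rot']).as_matrix();print(M,s['position'],s['joints'],s['clock'])
p=get_image('wrist');save(p,'w1');P=cloud(p,s);z=P[...,2];ok=p['z_map']>0
for n in['gauge','chisel','rack']:
    print(n,[(r['at'],r['conf']) for r in place_of(p,n)[:2]],[(r['at'],r['conf'],dep(p,r['at'],s)) for r in recognise(p,n)[:2]])
m=ok&(abs(z-128)<3)&(P[...,1]>170)&(P[...,0]>380)&(P[...,0]<540)
print('rack',m.sum(),cv2.minAreaRect(P[m][:,:2].astype(np.float32)))
m=ok&(z>160)&(z<178)&(P[...,1]>240)&(P[...,1]<310)&(P[...,0]>400)&(P[...,0]<520)
print('gauge',m.sum(),np.median(P[m],0),cv2.minAreaRect(P[m][:,:2].astype(np.float32)))
```

```text
[[-0.04 -1.    0.  ]
 [-1.    0.04  0.  ]
 [-0.   -0.   -1.  ]] [463.66 271.71 404.78] [ 0.83  0.24 -0.21 -0.   -1.13 -0.87] 2.7
gauge [([255.9, 194.2], 0.88)] [([253.8, 206.6], 0.64, array([463.22, 267.19, 170.63])), ([126.4, 231.5], 0.51, array([610.27, 345.82,  23.32]))]
chisel [([252.8, 305.1], 0.7)] [([253.3, 334.1], 0.76, array([467.09, 359.  , 179.43]))]
rack [([252.2, 201.4], 0.58)] [([250.8, 233.7], 0.96, array([467.  , 305.86, 127.75]))]
rack 16009 ((466.5724182128906, 322.4383239746094), (200.8106231689453, 70.15731048583984), 87.68427276611328)
gauge 1245 [464.31 269.88 169.94] ((464.5475158691406, 272.0941162109375), (29.053844451904297, 18.401193618774414), 88.24132537841797)
```

View pics/w1.png

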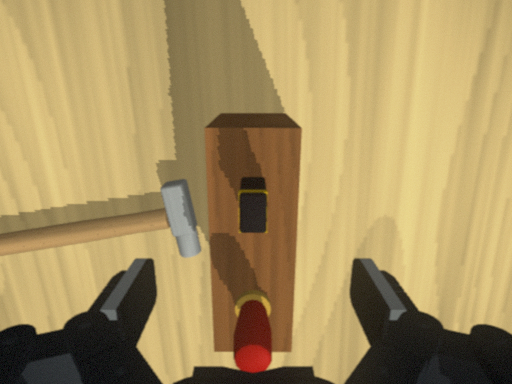

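The gauge grip is at [253,207], squarely between the open fingers, with the chisel at [253,330] clear of them and the hammer at the left. The alignment is within 1 mm, so I'll descend and grip.

Call:
{"method": "carry_out", "body": {
  "slide": [
    [0,-0.001,0.04],
    [0,-0.001,0.08],
    [0,-0.001,0.097],
    [0,-0.001,0.097]
  ],
  "roll": [0,0,0,0],
  "claw": [0.0854,0.0854,0.0854,0.0854]
}}

```text
clock: 3.55
position: [464.5, 271.4, 306.4]
ee_rot: [-0.693, 0.721, -0.0, -0.002]
contact_force: [0.1, 0.1, -0.1]
gripper_width: 85.8
grasp_force: 0.0
```

Call:
{"method": "carry_out", "body": {
  "slide": [
    [0,0,0],
    [0,0,0],
    [0,0,0],
    [0,0,0],
    [0,0,0],
    [0,0,0],
    [0,0,0],
    [0,0,0]
  ],
  "roll": [0,0,0,0,0,0,0,0],
  "claw": [0.03,0.025,0.018,0.01,0.005,0.005,0.005,0.005]
}}

```text
clock: 4.55
position: [464.8, 271.5, 308.3]
ee_rot: [-0.693, 0.721, -0.0, 0.0]
contact_force: [-2.2, -0.0, 6.0]
gripper_width: 17.5
grasp_force: 59.0
```

Call:
{"method": "carry_out", "body": {
  "slide": [
    [0,0,-0.005],
    [0,0,-0.015],
    [0,0,-0.035],
    [0,0,-0.06],
    [0,0,-0.09],
    [0,0,-0.12],
    [0,0,-0.14],
    [0,0,-0.15]
  ],
  "roll": [0,0,0,0,0,0,0,0],
  "claw": [0.005,0.005,0.005,0.005,0.005,0.005,0.005,0.005]
}}

```text
clock: 5.55
position: [464.7, 271.3, 459.0]
ee_rot: [-0.693, 0.721, 0.0, 0.001]
contact_force: [0.2, 0.3, -1.2]
gripper_width: 17.2
grasp_force: 58.5
```

Call:
{"method": "carry_out", "body": {
  "slide": [
    [0,0,0],
    [0,0,0]
  ],
  "roll": [0,0],
  "claw": [0.005,0.005]
}}

```text
clock: 5.8
position: [464.6, 271.3, 456.5]
ee_rot: [-0.693, 0.721, 0.0, -0.001]
contact_force: [-0.0, 0.7, -1.2]
gripper_width: 17.4
grasp_force: 58.5
```

Run:
```python
from h import *
np.set_printoptions(precision=2,suppress=True)
s=read_state();print(s['position'],s['gripper_width'],s['contact_force'])
# gap line from the fixed cameras: near wall top / lipping edges
for c in['top','side']:
    p=get_image(c);P=cloud(p)
    for n in['near_wall','baffle','box']:
        print(c,n,[(r['at'],round(r['conf'],2),atz(p,r['at'],130 if n!='box' else 0)) for r in place_of(p,n)[:2]])
    z=P[...,2];m=(abs(z-130)<5)&(P[...,0]>530)&(P[...,0]<565)&(P[...,1]<60)&(P[...,1]>-320)
    print(cv2.minAreaRect(P[m][:,:2].astype(np.float32)))
```

```text
[464.61 271.33 456.52] 17.448203599237438 [-0.02  0.73 -1.24]
top near_wall [([286.2, 183.2], 0.94, array([ 561.79, -146.17,  130.  ])), ([280.9, 179.5], 0.73, array([ 572.59, -130.42,  130.  ]))]
top baffle [([279.2, 179.1], 0.91, array([ 573.69, -125.4 ,  130.  ]))]
top box [([277.9, 143.7], 0.96, array([ 722.46, -122.97,    0.  ])), ([135.2, 153.7], 0.32, array([678.54, 348.79,   0.  ]))]
((553.3640747070312, -129.1824493408203), (297.6607666015625, 22.717519760131836), 89.96561431884766)
side near_wall [([247.2, 162.2], 0.96, array([ 561.68, -129.4 ,  130.  ])), ([141.9, 314.0], 0.24, array([614.18, 392.01, 130.  ]))]
side baffle [([246.3, 163.3], 0.75, array([ 562.54, -124.34,  130.  ]))]
side box []
((552.3535766601562, -217.40020751953125), (25.696575164794922, 138.72674560546875), 0.4042506515979767)
```

Call:
{"method": "carry_out", "body": {
  "slide": [
    [0.03,-0.009,0],
    [0.08,-0.023,0],
    [0.13,-0.038,0],
    [0.18,-0.052,0],
    [0.23,-0.066,0],
    [0.28,-0.081,0],
    [0.33,-0.095,0],
    [0.37,-0.107,0]
  ],
  "roll": [0,0,0,-1,-2,-2.8,-2.8,-2.8],
  "claw": [0.005,0.005,0.005,0.005,0.005,0.005,0.005,0.005]
}}

```text
clock: 7.2
position: [557.4, -104.5, 457.7]
ee_rot: [0.71, -0.704, 0.0, 0.0]
contact_force: [1.0, 1.3, -1.6]
gripper_width: 17.2
grasp_force: 58.5
```

Call:
{"method": "carry_out", "body": {
  "slide": [
    [0.025,-0.0085,0],
    [0.025,-0.0085,0],
    [0.025,-0.0085,0],
    [0.025,-0.0085,0]
  ],
  "roll": [0,0,0,0],
  "claw": [0.005,0.005,0.005,0.005]
}}

```text
clock: 7.7
position: [565.7, -126.6, 457.9]
ee_rot: [0.711, -0.703, 0.0, -0.0]
contact_force: [0.8, 0.9, -0.8]
gripper_width: 17.3
grasp_force: 58.6
```

Run:
```python
from h import *
np.set_printoptions(precision=2,suppress=True)
s=read_state();M=R.from_quat(s['ee_rot']).as_matrix();print(M,s['position'],s['joints'],s['clock'],s['contact_force'])
p=get_image('wrist');P=cloud(p,s)
for n in['gauge_tip','gauge','near_wall','baffle']:
    print(n,[(r['at'],round(r['conf'],2),atz(p,r['at'],130,s)) for r in place_of(p,n)[:2]])
cv2.imwrite('pics/w2.png',cv2.resize(p['img'][...,::-1],(768,576),interpolation=cv2.INTER_CUBIC))
```

```text
[[ 0.01 -1.    0.  ]
 [-1.   -0.01  0.  ]
 [-0.   -0.   -1.  ]] [ 565.72 -126.58  457.91] [ 0.06  0.28 -0.02 -0.   -1.28 -0.05] 7.7 [ 0.83  0.86 -0.83]
gauge_tip [([255.1, 192.3], 0.94, array([ 563.93, -110.75,  130.  ]))]
gauge [([254.0, 259.9], 0.65, array([564.15, -40.65, 130.  ]))]
near_wall [([258.6, 168.9], 0.57, array([ 561.05, -132.96,  130.  ]))]
baffle [([247.8, 170.6], 0.78, array([ 570.78, -131.28,  130.  ]))]
```

View pics/w2.png

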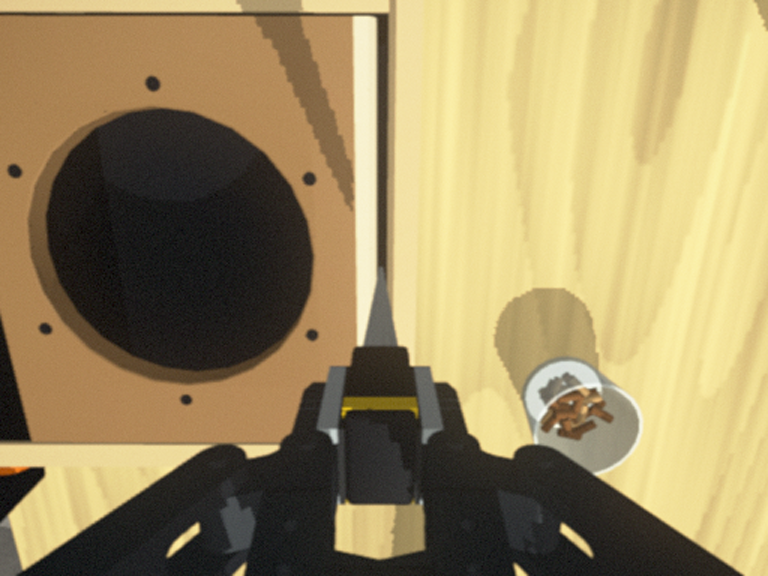

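The tip is at about [380,268] (scaled), right over the dark gap strip (columns 377–390), with the pale lipping on its left and the wall on its right. Next I'll measure the gap edges to sub-pixel accuracy against the tip and blade.

Run:
```python
from h import *
np.set_printoptions(precision=2,suppress=True,linewidth=200)
s=read_state()
ims=[get_image('wrist') for _ in range(4)]
p=ims[-1]
g=np.mean([i['img'].astype(float) for i in ims],0)
for r in[40,80,120,150,170,185,195,205,215]:
    print(r,g[r,232:284].mean(-1).astype(int))
P=np.array(camT(p,s));print(P)
zm=p['z_map'];
for r in[80,150,195,205,215]: print(r,zm[r,232:284].astype(int))
```

```text
40 [142 144 148 178 216 230 232 231 231 231 232 232 231 229 226 225 226 222 198 132  73  59  60  63  58  59  84 125 143 146 148 166 195 209 210 211 210 209 210 209 210 210 210 210 210 210 210 210 209
 208 206 205]
80 [144 144 143 157 198 225 231 232 232 232 232 231 232 230 228 226 226 225 203 138  76  60  58  60  60  66  94 131 147 146 155 183 206 210 210 210 210 210 209 210 211 209 210 210 210 210 210 210 208
 207 206 206]
120 [105 104 103 113 165 215 231 232 232 232 233 233 232 232 229 228 228 226 205 142  78  59  58  59  60  70 109 138 148 149 162 193 210 211 211 211 210 210 210 210 210 212 210 210 210 211 211 208 206
 205 207 208]
150 [147 146 145 144 160 202 225 231 232 231 232 232 232 231 231 228 228 227 204 142  78  59  60  61  56  76 122 147 150 151 168 198 210 211 211 211 212 211 211 211 210 211 210 210 210 210 208 205 203
 204 207 208]
170 [147 147 146 145 153 186 219 231 231 232 232 232 231 232 230 228 229 226 206 141  77  57  58  57  57  79 124 147 149 154 176 201 210 212 211 210 211 211 211 211 211 211 211 211 211 210 205 202 202
 204 207 208]
185 [145 145 145 143 152 18
[... 1347 characters left out ...]
9 298 299 299 299 299 298 300 431 431 431
 431 430 431]
195 [311 313 313 311 313 313 313 312 311 313 313 313 312 312 312 315 316 218 218 218 217 217 218 217 217 217 317 315 314 314 312 312 311 313 312 313 313 313 313 312 314 312 311 312 313 450 450 451 449
 449 449 450]
205 [315 313 317 316 315 316 315 316 316 315 317 316 315 315 314 200 199 199 201 200 198 200 200 200 199 199 200 200 317 317 316 315 316 316 316 315 316 316 315 315 315 315 316 315 314 453 455 453 454
 453 454 454]
215 [319 318 319 319 318 319 319 319 318 318 319 318 318 184 186 184 185 183 184 185 185 185 185 185 185 184 185 184 185 184 320 318 318 319 319 319 318 317 318 319 320 319 319 319 318 460 458 456 457
 457 458 458]
```

The gap is about 5.9 mm wide, so snug should come near tip z ≈ 87 (TCP ≈ 367). I'll shift +1.2 mm in tool y and +4 mm along the gap, then descend until the tip is just inside.

Call:
{"method": "carry_out", "body": {
  "slide": [
    [0.004,0.0012,0],
    [0.004,0.0012,0.015],
    [0.004,0.0012,0.03],
    [0.004,0.0012,0.04],
    [0.004,0.0012,0.045],
    [0.004,0.0012,0.045],
    [0.004,0.0012,0.045],
    [0.004,0.0012,0.045]
  ],
  "roll": [0,0,0,0,0,0,0,0],
  "claw": [0.005,0.005,0.005,0.005,0.005,0.005,0.005,0.005]
}}

```text
clock: 9.15
position: [564.8, -131.4, 413.3]
ee_rot: [0.711, -0.704, 0.0, -0.0]
contact_force: [0.1, -0.5, -1.0]
gripper_width: 17.3
grasp_force: 58.7
```

```bash
cat > m.py <<'E'
from h import *
np.set_printoptions(precision=2,suppress=True,linewidth=200)
ims=[get_image('wrist') for _ in range(3)];s=read_state()
print(s['position'],s['clock'],'F',s['contact_force'],'T',s['wrist_torque'],'rpy',R.from_quat(s['ee_rot']).as_matrix()[:,0])
g=np.mean([i['img'].astype(float) for i in ims],0).mean(-1);zm=ims[-1]['z_map']
x0=225
for r in[20,60,100,130,150,160,165,170,175,180,185,190,200,210]:
    l=g[r,x0:285]; c=int(np.argmin(np.where(l<95,l,999))) ; d=zm[r,x0:285]
    dk=np.where(d<np.median(d)-30)[0]
    print(r,l[18:40].astype(int),'blade cols',(dk.min()+x0,dk.max()+x0,int(np.median(d[dk]))) if len(dk) else '',int(np.median(d)))
p=ims[-1]
cv2.imwrite('pics/c.png',cv2.resize(p['img'][100:260,170:340,::-1],None,fx=3.5,fy=3.5,interpolation=cv2.INTER_CUBIC))
E
python3 m.py
```

```text
[ 564.76 -131.42  413.03] 9.3 F [ 0.9   0.01 -1.07] T [-0.   -0.06 -0.02] rpy [ 0.01 -1.    0.  ]
20 [228 226 225 226 224 207 146  77  54  54  58  54  55  57  65 103 132 146 147 145 149 178] blade cols  227
60 [230 227 228 228 228 218 162  90  60  62  63  63  63  61  74 115 142 152 150 147 158 192] blade cols  235
100 [231 228 228 228 230 223 170  91  58  59  61  61  62  58  80 126 150 152 150 153 175 202] blade cols  243
130 [232 230 229 229 231 224 177  96  60  54  59  62  60  61  82 127 148 150 142 151 183 206] blade cols  250
150 [172 172 182 213 229 226 177 100  56  58  58  58  57  60  85 126 149 152 148 161 191 209] blade cols  255
160 [175 170 170 171 175 165 131  82  57  56  57  59  56  59  87 127 150 150 148 160 194 210] blade cols  257
165 [171 171 170 172 172 165 132  83  58  58  56  56  57  59  87 128 149 151 148 167 197 210] blade cols  258
170 [172 171 170 170 170 164 130  82  57  57  60  56  60  58  87 128 150 150 153 163 196 212] blade cols  259
175 [171 172 171 170 170 165 128  82  59  55  56  56  57  61  89 129 147 153 151 164 199 213] blade cols  261
180 [173 172 171 169 171 164 130  81  66  89 103 103  89  72  89 129 147 149 153 165 197 213] blade cols  262
185 [185 179 173 171 171 165 129  92  92 104 105 107 101  93  98 130 149 150 153 170 199 211] blade cols  263
190 [234 232 225 201 175 163 137 110 104 105 105 106 106 107 118 137 149 148 150 171 200 211] blade cols (np.int64(250), np.int64(256), 228) 264
200 [234 231 230 227 214 162 114 103 103 105 104 103 105 105 103 107 121 141 152 175 201 213] blade cols (np.int64(248), np.int64(258), 208) 266
210 [234 230 209 154 110 104 102 103 104 104 104 103 104 104 104 105 103 106 129 170 202 213] blade cols (np.int64(246), np.int64(260), 192) 269
```

View pics/c.png

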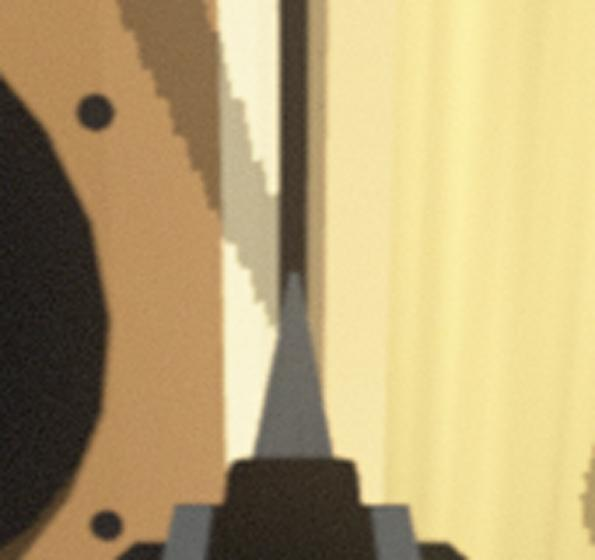

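The tip (row ~180, column 253.5) is centred over the gap (249.3–257.4). The width now reads about 6.2 mm. I'll insert part way with a 0.2 mm correction.

Call:
{"method": "carry_out", "body": {
  "slide": [
    [0,0.0002,0.006],
    [0,0.0002,0.012],
    [0,0.0002,0.018],
    [0,0.0002,0.024],
    [0,0.0002,0.03],
    [0,0.0002,0.033],
    [0,0.0002,0.033],
    [0,0.0002,0.033]
  ],
  "roll": [0,0,0,0,0,0,0,0],
  "claw": [0.005,0.005,0.005,0.005,0.005,0.005,0.005,0.005]
}}

```text
clock: 10.3
position: [564.6, -131.4, 380.0]
ee_rot: [0.711, -0.704, 0.0, -0.0]
contact_force: [-0.6, -0.3, -1.5]
gripper_width: 17.1
grasp_force: 58.7
```

```bash
sed -i 's/for r in\[.*\]:/for r in[100,130,150,165,175,180,185,190,195,200,205,210]:/' m.py; python3 m.py
```

```text
[ 564.58 -131.45  379.97] 10.45 F [ 0.06  0.35 -0.49] T [-0.02 -0.01  0.04] rpy [ 0.01 -1.    0.  ]
100 [229 230 230 230 223 169  90  55  53  58  59  57  56  56  67 110 143 150 151 150 152 169] blade cols  211
130 [229 229 230 231 226 173  92  57  55  57  59  57  57  53  77 126 147 152 150 153 156 181] blade cols  217
150 [214 227 226 228 225 176  92  55  53  52  54  54  53  56  75 127 150 154 153 150 159 189] blade cols (np.int64(274), np.int64(284), 0) 221
165 [172 170 172 173 167 137  88  58  53  54  55  54  55  57  79 125 149 153 151 150 164 198] blade cols  224
175 [173 171 173 171 167 132  85  58  53  55  56  58  57  55  82 127 150 154 152 150 162 198] blade cols  226
180 [173 171 170 172 167 132  85  57  64  89 104 106  89  70  82 128 149 151 153 152 169 202] blade cols  228
185 [172 173 174 172 165 133  84  69  92 106 106 108 102  90  91 126 149 151 150 153 173 203] blade cols (np.int64(266), np.int64(266), 0) 229
190 [172 171 172 172 167 133  91  92 104 106 107 106 106 106 115 134 151 153 153 154 172 202] blade cols  229
195 [173 172 172 173 167 139 112 105 106 107 106 107 106 107 111 124 141 152 152 154 172 201] blade cols (np.int64(242), np.int64(242), 0) 230
200 [172 170 173 171 158 129 109 104 106 106 105 104 106 106 105 110 125 144 150 156 176 203] blade cols (np.int64(239), np.int64(239), 0) 231
205 [179 172 172 155 130 108 104 106 104 108 103 105 106 106 106 106 110 125 144 157 182 207] blade cols (np.int64(247), np.int64(259), 200) 233
210 [232 228 196 136 106 104 103 106 104 104 106 106 104 105 104 105 104 108 126 148 180 207] blade cols (np.int64(246), np.int64(260), 192) 233
```

View pics/c.png

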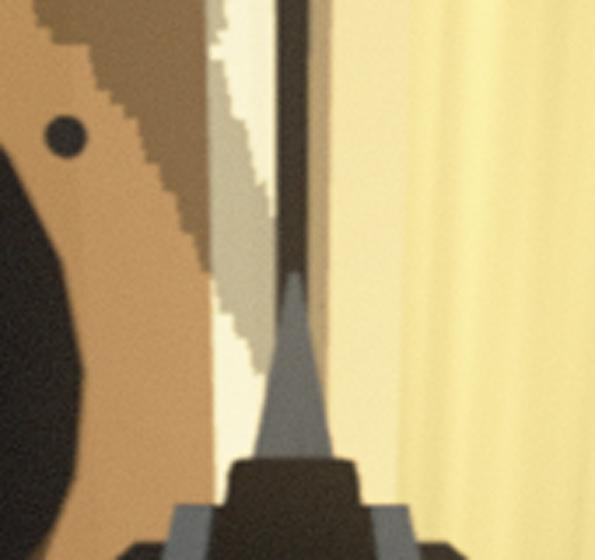

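The blade is in the gap at mid-length, with an estimated gap of about 6.2 mm and snug at TCP ≈ 364. It sits roughly 0.25 mm toward the wall, so I'll correct that and descend 10 mm, then go in fine steps watching force.

Call:
{"method": "carry_out", "body": {
  "slide": [
    [0,-0.0002,0.002],
    [0,-0.0002,0.004],
    [0,-0.0002,0.006],
    [0,-0.0002,0.008],
    [0,-0.0002,0.01],
    [0,-0.0002,0.01],
    [0,-0.0002,0.01]
  ],
  "roll": [0,0,0,0,0,0,0],
  "claw": [0.005,0.005,0.005,0.005,0.005,0.005,0.005]
}}

```text
clock: 11.32
position: [564.8, -131.4, 369.7]
ee_rot: [0.711, -0.704, 0.0, 0.0]
contact_force: [0.7, 0.2, -0.2]
gripper_width: 17.5
grasp_force: 58.8
```

Call:
{"method": "carry_out", "body": {
  "slide": [
    [0,0,0.001],
    [0,0,0.002],
    [0,0,0.002],
    [0,0,0.002]
  ],
  "roll": [0,0,0,0],
  "claw": [0.005,0.005,0.005,0.005]
}}

```text
clock: 11.82
position: [564.8, -131.4, 367.7]
ee_rot: [0.711, -0.704, 0.0, -0.0]
contact_force: [-0.6, 0.1, -2.1]
gripper_width: 17.2
grasp_force: 58.7
```

```bash
python3 m.py
```

```text
[ 564.77 -131.43  367.74] 11.975 F [ 0.22 -0.22 -1.52] T [ 0.01 -0.03 -0.01] rpy [ 0.01 -1.    0.  ]
100 [226 230 231 230 219 160  81  52  50  55  56  56  53  51  58  96 133 149 152 152 151 157] blade cols  200
130 [230 231 230 231 219 160  84  48  55  52  54  57  57  51  61  96 134 151 154 152 152 162] blade cols (np.int64(240), np.int64(240), 0) 205
150 [228 226 227 231 220 163  86  52  54  52  55  54  54  51  69 109 141 151 153 151 151 162] blade cols  209
165 [173 172 172 184 205 169  93  53  52  53  55  54  55  55  68 108 141 152 152 153 154 171] blade cols  212
175 [174 170 172 174 165 126  76  54  52  53  52  54  56  51  67 110 141 154 152 150 158 181] blade cols  214
180 [172 172 172 174 165 125  74  57  64  90 103 103  90  64  68 110 142 151 154 151 159 182] blade cols (np.int64(241), np.int64(259), 0) 215
185 [172 172 174 176 165 126  73  63  93 106 106 107 104  85  84 123 150 153 153 150 156 182] blade cols  216
190 [173 171 172 173 166 125  83  89 104 106 105 107 106 104 101 128 150 153 152 152 157 182] blade cols (np.int64(276), np.int64(276), 0) 217
195 [173 172 175 175 164 131 103 104 105 108 106 107 107 106 109 128 143 151 153 150 160 188] blade cols  217
200 [173 173 173 171 159 129 108 106 105 105 105 104 106 106 106 109 126 143 151 153 160 191] blade cols  218
205 [173 172 170 157 129 109 104 106 105 107 104 104 107 105 105 106 110 125 143 152 160 188] blade cols  219
210 [172 170 156 127 105 105 105 105 105 104 106 104 106 106 105 106 106 110 124 142 158 189] blade cols  220
```

Call:
{"method": "carry_out", "body": {
  "slide": [
    [0,-0.0001,0.001],
    [0,-0.0001,0.001],
    [0,-0.0001,0.0015],
    [0,-0.0001,0.0015]
  ],
  "roll": [0,0,0,0],
  "claw": [0.005,0.005,0.005,0.005]
}}

```text
clock: 12.48
position: [564.9, -131.4, 366.2]
ee_rot: [0.711, -0.704, 0.0, -0.0]
contact_force: [-0.5, 0.1, -1.2]
gripper_width: 17.1
grasp_force: 58.7
```

Call:
{"method": "carry_out", "body": {
  "slide": [
    [0,0,0.0005],
    [0,0,0.001],
    [0,0,0.001]
  ],
  "roll": [0,0,0],
  "claw": [0.005,0.005,0.005]
}}

```text
clock: 12.85
position: [564.9, -131.4, 365.2]
ee_rot: [0.711, -0.704, 0.0, -0.0]
contact_force: [0.4, 0.9, -0.8]
gripper_width: 17.1
grasp_force: 58.7
```

Call:
{"method": "carry_out", "body": {
  "slide": [
    [0,0,0.0005],
    [0,0,0.001],
    [0,0,0.001]
  ],
  "roll": [0,0,0],
  "claw": [0.005,0.005,0.005]
}}

```text
clock: 13.22
position: [564.9, -131.4, 364.2]
ee_rot: [0.711, -0.704, 0.0, -0.0]
contact_force: [0.2, 0.2, -1.6]
gripper_width: 17.4
grasp_force: 58.7
```

Call:
{"method": "carry_out", "body": {
  "slide": [
    [0,0,0.0005],
    [0,0,0.0005],
    [0,0,0.0005]
  ],
  "roll": [0,0,0],
  "claw": [0.005,0.005,0.005]
}}

```text
clock: 13.6
position: [564.9, -131.4, 363.7]
ee_rot: [0.711, -0.704, 0.0, -0.0]
contact_force: [1.2, -0.1, -1.6]
gripper_width: 17.5
grasp_force: 58.7
```

Call:
{"method": "carry_out", "body": {
  "slide": [
    [0,0,0.0005],
    [0,0,0.0005],
    [0,0,0.0005]
  ],
  "roll": [0,0,0],
  "claw": [0.005,0.005,0.005]
}}

```text
clock: 13.98
position: [564.9, -131.4, 363.3]
ee_rot: [0.711, -0.704, 0.0, -0.0]
contact_force: [0.6, 0.2, -1.0]
gripper_width: 17.1
grasp_force: 58.7
```

```bash
cat > f.py <<'E'
from h import *
np.set_printoptions(precision=2,suppress=True)
a=[];b=[]
for _ in range(4):
    get_image('wrist');s=read_state();a.append(s['contact_force']);b.append(s['wrist_torque'])
print(s['position'],s['clock'],np.mean(a,0),np.mean(b,0))
E
python3 f.py; python3 m.py
```

```text
[ 564.89 -131.42  363.26] 14.175 [ 0.27 -0.05 -0.95] [-0.02 -0.24 -0.01]
[ 564.88 -131.43  363.24] 14.325 F [ 0.83  0.15 -1.17] T [ 0.06 -0.31  0.03] rpy [ 0.01 -1.    0.  ]
100 [169 179 208 225 216 157  83  51  52  55  55  54  55  52  52  73 125 148 153 150 149 153] blade cols (np.int64(258), np.int64(258), 0) 195
130 [230 231 231 231 226 174  92  53  50  55  54  51  51  50  53  84 128 150 153 153 151 154] blade cols  201
150 [230 230 230 232 227 174  91  50  52  56  54  57  55  49  54  82 129 149 152 153 152 157] blade cols  204
165 [173 171 171 185 207 172  98  53  49  51  56  53  52  50  59  94 133 151 153 153 152 161] blade cols  207
175 [172 173 171 173 167 129  80  55  53  54  52  53  55  51  58  96 134 151 151 152 152 160] blade cols  209
180 [171 171 171 173 165 134  85  56  65  92 103 104  89  67  63  96 134 153 154 155 150 166] blade cols (np.int64(257), np.int64(257), 0) 210
185 [173 171 174 174 166 133  83  68  92 105 107 106 101  85  71  95 136 151 152 152 151 164] blade cols  211
190 [171 171 174 171 166 134  91  92 105 106 107 106 107 103  91 103 133 150 152 151 154 164] blade cols  212
195 [173 172 171 172 169 143 113 105 106 107 105 108 108 104 108 118 140 152 153 143 147 165] blade cols  213
200 [171 172 175 172 157 128 108 104 106 106 105 105 104 106 106 108 125 144 150 152 156 173] blade cols  214
205 [171 174 169 154 129 107 104 104 107 103 104 105 106 104 105 107 109 125 141 151 154 172] blade cols  215
210 [172 170 155 127 107 104 102 104 104 104 106 106 105 106 107 104 104 108 124 141 153 173] blade cols  216
```

Torque Ty of about -0.27 N·m means a light ~1 N contact from the wall side. I'll shift slightly toward the baffle (tool -y) and continue, using the torque to stay balanced.

Call:
{"method": "carry_out", "body": {
  "slide": [
    [0,-0.0001,0],
    [0,-0.0001,0.0005],
    [0,-0.0001,0.0005]
  ],
  "roll": [0,0,0],
  "claw": [0.005,0.005,0.005]
}}

```text
clock: 14.7
position: [565.0, -131.4, 362.7]
ee_rot: [0.71, -0.704, 0.0, -0.0]
contact_force: [0.8, 0.3, -0.9]
gripper_width: 17.2
grasp_force: 58.7
```

```bash
python3 f.py
```

```text
[ 564.98 -131.41  362.71] 14.9 [ 0.55 -0.15 -1.1 ] [-0.01 -0.29 -0.01]
```

Call:
{"method": "carry_out", "body": {
  "slide": [
    [0,-0.0002,0],
    [0,-0.0002,0]
  ],
  "roll": [0,0],
  "claw": [0.005,0.005]
}}

```text
clock: 15.15
position: [565.1, -131.4, 362.7]
ee_rot: [0.71, -0.704, -0.0, 0.0]
contact_force: [0.8, -0.1, -1.5]
gripper_width: 17.4
grasp_force: 58.8
```

```bash
python3 f.py
```

```text
[ 565.08 -131.42  362.65] 15.35 [ 0.78 -0.06 -1.58] [-0.   -0.08  0.02]
```

Call:
{"method": "carry_out", "body": {
  "slide": [
    [0,0,0.0005],
    [0,0,0.0005]
  ],
  "roll": [0,0],
  "claw": [0.005,0.005]
}}

```text
clock: 15.6
position: [565.1, -131.4, 362.1]
ee_rot: [0.71, -0.704, -0.0, 0.0]
contact_force: [-0.1, -0.2, -1.8]
gripper_width: 17.0
grasp_force: 58.8
```

```bash
python3 f.py
```

```text
[ 565.11 -131.42  362.13] 15.8 [ 0.16  0.68 -1.63] [-0.01 -0.08 -0.01]
```

Balanced, with no vertical drag yet (baseline is about -1.3 N from the gauge's weight). I'll continue down in 0.5 mm steps.

Call:
{"method": "carry_out", "body": {
  "slide": [
    [0,0,0.0005],
    [0,0,0.0005]
  ],
  "roll": [0,0],
  "claw": [0.005,0.005]
}}

```text
clock: 16.05
position: [565.1, -131.4, 361.6]
ee_rot: [0.711, -0.704, -0.0, 0.0]
contact_force: [-0.3, 0.2, -0.5]
gripper_width: 17.2
grasp_force: 58.7
```

```bash
python3 f.py
```

```text
[ 565.12 -131.42  361.68] 16.25 [ 0.04  0.07 -1.13] [-0.01  0.   -0.02]
```

Call:
{"method": "carry_out", "body": {
  "slide": [
    [0,0,0.0005],
    [0,0,0.0005]
  ],
  "roll": [0,0],
  "claw": [0.005,0.005]
}}

```text
clock: 16.5
position: [565.1, -131.4, 361.1]
ee_rot: [0.711, -0.704, -0.0, 0.0]
contact_force: [-0.6, 0.5, -0.5]
gripper_width: 17.0
grasp_force: 58.7
```

```bash
python3 f.py
```

```text
[ 565.15 -131.43  361.24] 16.7 [ 0.35 -0.01 -1.04] [ 0.01 -0.02 -0.01]
```

Call:
{"method": "carry_out", "body": {
  "slide": [
    [0,0,0.0005],
    [0,0,0.0005]
  ],
  "roll": [0,0],
  "claw": [0.005,0.005]
}}

```text
clock: 16.95
position: [565.1, -131.4, 360.7]
ee_rot: [0.71, -0.704, -0.0, 0.0]
contact_force: [0.1, -1.0, -0.7]
gripper_width: 17.1
grasp_force: 58.6
```

```bash
python3 f.py
```

```text
[ 565.16 -131.4   360.72] 17.15 [ 0.13 -0.13 -1.12] [-0.02  0.01 -0.01]
```

Call:
{"method": "carry_out", "body": {
  "slide": [
    [0,0,0.0005],
    [0,0,0.0005]
  ],
  "roll": [0,0],
  "claw": [0.005,0.005]
}}

```text
clock: 17.4
position: [565.1, -131.4, 360.2]
ee_rot: [0.711, -0.704, -0.0, 0.0]
contact_force: [-0.5, 0.1, -1.6]
gripper_width: 17.1
grasp_force: 58.6
```

```bash
python3 f.py; python3 m.py
```

```text
[ 565.14 -131.44  360.17] 17.6 [-0.09 -0.17 -1.29] [-0.02  0.01 -0.01]
[ 565.15 -131.43  360.18] 17.75 F [ 0.01 -0.74 -1.35] T [-0.01 -0.01 -0.02] rpy [ 0.01 -1.    0.  ]
100 [170 168 174 192 205 164  87  52  54  55  54  54  53  54  49  60  96 134 150 152 150 150] blade cols  192
130 [173 191 216 229 228 185 108  58  52  53  54  53  54  54  54  67 110 141 152 152 153 151] blade cols  198
150 [229 231 231 232 228 184 108  60  51  54  55  54  55  53  54  75 126 149 154 152 152 152] blade cols (np.int64(270), np.int64(270), 0) 201
165 [172 172 171 184 208 181 107  59  53  51  53  52  57  54  54  77 127 149 153 153 153 154] blade cols (np.int64(226), np.int64(240), 0) 204
175 [171 172 173 171 168 135  87  56  55  56  53  55  55  52  50  75 126 151 153 152 151 155] blade cols (np.int64(270), np.int64(270), 0) 206
180 [171 174 172 173 168 141  94  62  62  92 105 104  92  68  54  74 127 150 152 154 153 158] blade cols  207
185 [171 170 172 174 169 146  99  72  91 107 105 106 102  88  64  80 127 150 151 153 152 156] blade cols  208
190 [175 173 173 173 169 145 104  94 102 106 107 107 107 102  89  90 130 151 153 150 153 157] blade cols  209
195 [172 172 172 173 170 154 126 105 107 106 105 107 105 106 103 105 131 151 154 152 153 160] blade cols  210
200 [174 171 173 171 158 131 108 104 105 105 105 105 104 104 103 107 123 141 151 152 153 159] blade cols  210
205 [173 172 171 155 131 109 106 102 105 105 105 104 105 106 103 105 110 125 143 150 151 161] blade cols (np.int64(269), np.int64(269), 0) 212
210 [172 171 153 126 107 103 105 104 105 104 105 105 103 107 104 104 105 109 124 143 151 160] blade cols  212
```

No drag yet and the gap is unchanged in the image, so I'll keep going in half-millimetre steps.

Call:
{"method": "carry_out", "body": {
  "slide": [
    [0,0,0.0005],
    [0,0,0.0005]
  ],
  "roll": [0,0],
  "claw": [0.005,0.005]
}}

```text
clock: 18.0
position: [565.1, -131.4, 359.8]
ee_rot: [0.711, -0.704, -0.0, 0.0]
contact_force: [-0.4, 0.3, -1.3]
gripper_width: 17.2
grasp_force: 58.7
```

```bash
python3 f.py
```

```text
[ 565.13 -131.45  359.78] 18.2 [ 0.   -0.04 -0.66] [-0.03  0.13  0.01]
```

Call:
{"method": "carry_out", "body": {
  "slide": [
    [0,0,0.0005],
    [0,0,0.0005]
  ],
  "roll": [0,0],
  "claw": [0.005,0.005]
}}

```text
clock: 18.45
position: [565.1, -131.4, 359.4]
ee_rot: [0.711, -0.704, 0.0, 0.0]
contact_force: [-0.7, -0.0, 0.1]
gripper_width: 17.4
grasp_force: 58.8
```

```bash
python3 f.py
```

```text
[ 565.15 -131.46  359.37] 18.65 [-0.86 -0.18  0.31] [-0.01  0.26  0.01]
```

Drag is building (Fz up ~1.5 N), with slightly more push from the baffle side. I'll nudge 0.1 mm toward the wall and take a small step down.

Call:
{"method": "carry_out", "body": {
  "slide": [
    [0,0.0001,0],
    [0,0.0001,0.0003],
    [0,0.0001,0.0003]
  ],
  "roll": [0,0,0],
  "claw": [0.005,0.005,0.005]
}}

```text
clock: 19.02
position: [565.1, -131.4, 359.1]
ee_rot: [0.711, -0.704, 0.0, -0.0]
contact_force: [-0.0, -1.1, 1.0]
gripper_width: 17.3
grasp_force: 59.0
```

```bash
python3 f.py
```

```text
[ 565.09 -131.43  359.1 ] 19.225 [-1.05 -0.47  1.74] [-0.01  0.3  -0.04]
```

Call:
{"method": "carry_out", "body": {
  "slide": [
    [0,0.0001,0],
    [0,0.0001,0.0001],
    [0,0.0001,0.0001]
  ],
  "roll": [0,0,0],
  "claw": [0.005,0.005,0.005]
}}

```text
clock: 19.6
position: [565.1, -131.4, 359.0]
ee_rot: [0.711, -0.704, 0.0, -0.0]
contact_force: [-1.7, -0.1, 2.1]
gripper_width: 17.5
grasp_force: 59.0
```

```bash
python3 f.py; python3 m.py | sed -n '1p;2,6p'
python3 - <<'E'
from h import *
p=get_image('side');cv2.imwrite('pics/s2.png',cv2.resize(p['img'][60:230,120:320,::-1],None,fx=3.5,fy=3.5,interpolation=cv2.INTER_CUBIC))
E
```

```text
[ 565.03 -131.43  358.94] 19.8 [-0.52 -0.01  2.29] [-0.02  0.12  0.  ]
[ 565.04 -131.43  358.94] 19.95 F [-0.11  0.03  2.92] T [-0.1   0.09 -0.06] rpy [ 0.01 -1.    0.  ]
100 [171 169 171 175 164 128  79  53  55  52  52  54  55  57  51  57  94 131 150 151 153 150] blade cols  191
130 [172 174 192 217 223 185 108  60  53  54  54  56  54  52  54  69 111 141 151 152 151 153] blade cols  197
150 [231 231 231 231 227 186 110  57  51  53  51  55  55  53  50  66 111 143 152 152 152 152] blade cols  200
165 [172 174 170 184 208 180 108  60  53  53  55  52  55  52  53  74 127 148 153 153 151 153] blade cols (np.int64(232), np.int64(232), 0) 203
175 [170 172 171 174 168 141  92  60  50  55  52  55  56  54  54  77 128 149 152 154 153 154] blade cols  205
```

View pics/s2.png

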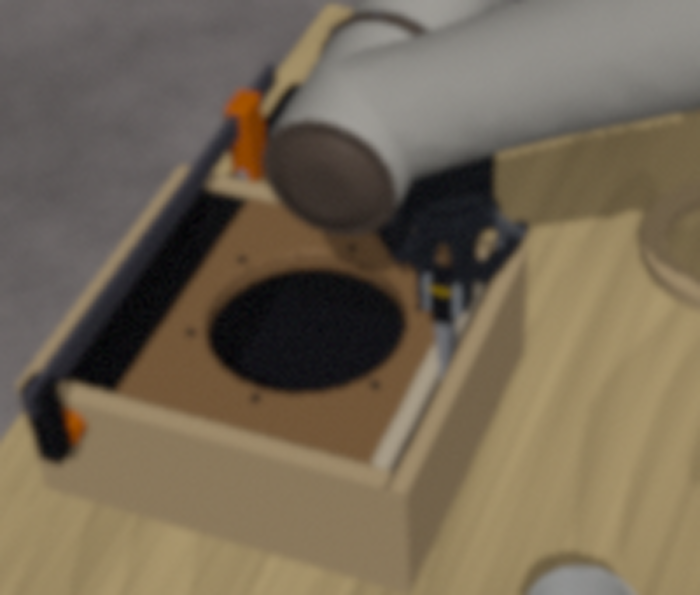

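View pics/c.png

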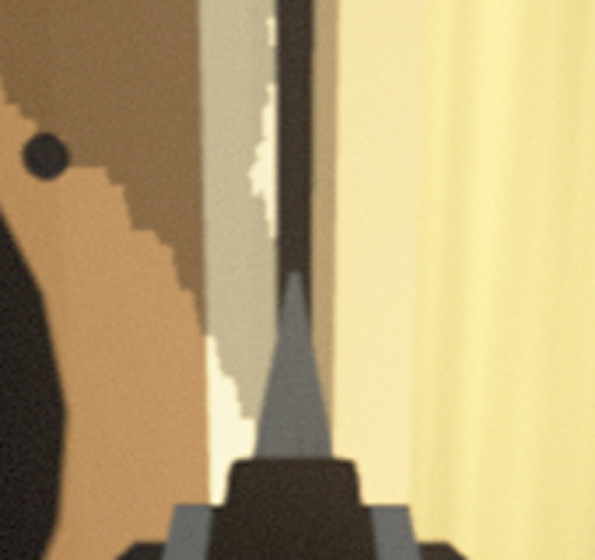

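The side view shows the gauge standing upright in the gap at [443,340], about halfway along. The wrist crop shows the blade filling the gap (columns 277–312), with the baffle's lipping still straight and the gap width unchanged. Drag is about 4 N, balanced on both sides to within 0.5 N, so I'll hand in while holding.

```bash
python3 -c "
from bench import *
print(job_done())"
```

```text
the job is handed in; nothing more can be done
None
```

The gauge is held upright about halfway along the gap, snug on both sides with roughly 4 N of balanced drag; the baffle showed no measurable shift, I didn't touch the chisel, hammer, tub or ring, and I handed the job in at about 20 s.

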